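# Load the next loom roller in the end-boring jig and hold it for drilling

## Robot

A 6-joint arm with a two-finger parallel gripper is mounted at the origin on the work surface. World frame = base frame: x ahead of the robot, y to its left, z up, the work surface at z = 0. Lengths are in m, angles in rad, forces in N, time in s.
With the tool pointing down it reaches from about 0.3 to 0.825 m from the base axis. Payload 5.4 kg.
Tool frame: the origin (TCP) lies at the very end of the fingers, on their centre line; the grasp point (between the pads) lies 19 mm behind it; z points along the fingers, x is the direction in which the jaws open and shut, and the axes are right-handed (so a half turn about z gives the same grasp; the last joint's range is limited). The gripper opens to 92 mm and grips with 3 to 60 N. Pads are 20 mm wide; open, the fingers measure 128 mm over their backs; the gripper's body (75 mm by 189 mm) begins 69 mm behind the grasp point.
Start: joints at [-1.317, 0.158, 1.597, -0, 1.386, -0.21], TCP at [0.257, -0.514, 0.215] pointing down, gripper open.
Joint ranges: [-2.91, 2.91], [-0.94, 2.29], [0.18, 2.7], [-1.29, 4.43], [0.17, 2.64], [-3, 3]. Speed limits (rad/s): [2.57, 2.57, 3.14, 3.14, 3.14, 3.14].

## Interface

Orientations are given as a rotation vector (axis times angle).
In Python, from workcell import bot gives the robot as it stands. Calls block until the motion is done:
- bot.goto(position, orientation): joint-space move of the TCP to a pose.
- bot.line_to(position, rot=None, max_speed=0.15): straight line of the TCP; rot=None keeps the orientation; max_speed is the mean speed in m/s.
- bot.set_joints(angles): joint-space move.
- bot.set_gripper(opening, newtons=None): opening from 0.0 (shut) to 1.0 (fully open); newtons is the grip in N (None keeps the last); returns when the fingers have stopped.
- bot.hold(seconds).
- bot.inverse_kinematics(position, orientation): joint angles nearest the present ones, or None.
- bot.read_camera(name): name is "scene" or "side" or "wrist"; returns a dict with "pixels" (480x640x3 uint8, blue, green, red), "fx", "fy", "cx", "cy" (pixels), "k1" (the pictures are not rectified: a ray, as slopes to the right and down, at radius r is drawn at 1 + k1 r^2 times it, then the intrinsics apply), "R" (3x3) and "t" (3): a world point X has camera coordinates R X + t. Camera axes: x right, y down, z forward; pixel columns grow to the right and rows downward; lengths in m; the calibration is good to about 2 mm. A picture is of the moment at which its call begins. There is no depth.
A pose or a line that the arm cannot do raises bot.MotionError and nothing moves.
- bot.job_done(): hands the job in, once; it reports no verdict.
Readings, each from a call of its own:
- bot.current_clock(): time.
- bot.current_joints(): joint angles.
- bot.current_joint_vel(): joint speeds.
- bot.current_effort(): joint torques, N m.
- bot.current_ee_pos(): TCP position.
- bot.current_tool_rot(): TCP orientation.
- bot.current_contact_force(): force on the tool from outside, world axes, zero at the start.
- bot.current_ft_torque(): the same for the moment, N m.
- bot.current_opening(): opening from 0.0 (shut) to 1.0 (fully open).
Only numpy, scipy, OpenCV 4.12 (cv2) and the standard library are available. Lean on these libraries where they do the work, as an engineer would, in place of code of your own. Each camera call takes 0.05 s, during which the arm holds its last target. There are 200 camera calls.

## Task

Take the finished, red-banded roller out of the V-block of the boring jig and drop it from low down into the wire basket. Then take the plain pale beech roller from the stock rack (not the dark walnut one), lay it in the V-block, butt its end against the jig's wooden end stop, and finish while holding it there, firmly pressed down (with about 10 to 15 N, never rammed) onto both faces of the V so that it can be drilled. Leave the walnut roller, the tape roll and the yarn cone where they are.

Things in the scene. Friction and masses are not known exactly. Their poses are not given: they have to be found in the camera images.
- finished_center (a point): Centre (on the axis, half-way along) of the finished roller: pale beech cylinder, 50 mm in diameter, 150 mm long, about 0.2 kg, with a red band near each end and a brass-bushed hole in each end face. Its x axis is the roller's axis (either end is the same). It starts lying in the V-block, with a few mm between it and the end stop.
- blank_center (a point): Centre (on the axis, half-way along) of the roller to be loaded: plain pale beech cylinder without bands or holes, 50 mm in diameter, 150 mm long, about 0.2 kg. Its x axis is the roller's axis. It starts lying level in one of the two notches of the stock rack, its centre 49 mm above the bench.
- walnut_center (a point): Centre of a dark walnut roller of the same size (50 x 150 mm) in the other notch of the rack, 110 mm beside the blank, axis parallel to it. A bystander: leave it there.
- rack_mid (a point): Midway between the two places of the fixed stock rack, 49 mm above the bench. x lies along the rollers; the places are at y = +55 and -55 mm. Two blue notched rails, 32 mm high, 18 mm thick, cross under the rollers at x = +52 and -52 mm; between them are 86 mm for fingers to reach down beside a roller. Low stringers (10 mm) lie at y = +115 and -115 mm.
- seat (a point): Where a roller's centre lies when fully seated in the V with its end on the end stop: 67.4 mm above the bench. x runs along the V, away from the stop; y to the side; z up. Stop (wood, 70 mm wide): face at x = -75 mm, top 13 mm above this point. Drill guide (wood, steel bush, 84 mm wide): face at x = +115 mm, top 21 mm above this point. So 190 mm are free between stop and guide.
- jig: The boring jig, fixed to the bench: origin on the bench straight below point seat, same axes. Plywood base 18 mm thick, 120 mm wide, 236 mm long. On it an aluminium 90 degree V-block, 76 mm wide, with two saddles at x = -70 to -28 and +28 to +70 mm, their tops 56 mm above the bench; the 56 mm between them is open for the fingers, down to the block's floor 26 mm above the bench.
- vee_left: The V-block's sloping faces at +y (both saddles), origin as the jig's. A roller lying in the V by its weight alone loads each side with about 1.5 N; pressing down with 10 N adds about 7 N to each.
- vee_right: The V-block's sloping faces at -y (both saddles), origin as the jig's.
- basket: Wire basket for finished rollers, fixed, 250 mm long (its x), 190 mm wide (its y), 85 mm high, open at the top. Origin: centre of its underside on the bench; its floor is 6 mm above that and the walls are about 5 mm thick.
- tape_center (a point): Centre of a white roll of tape lying flat, 100 mm in diameter, 24 mm high: leave alone.
- cone_center (a point): Centre of a yellow yarn cone, 72 mm in diameter, 150 mm high: leave alone.
There are look-alikes about, which are no part of the job. What is shaped like the part that bears finished_center but blue, green or turquoise is not meant.

How it is judged:
On the way, in this order (a step that is already met when the one before it is completed fails the run):
1. the finished roller lies in the wire basket, let go (x of finished_center in the frame of basket between -0.115 and 0.115 m and y of finished_center in the frame of basket between -0.085 and 0.085 m and z of finished_center in the frame of basket between 0.015 and 0.07 m and contact force between the fingers and finished below 0.1 N and linear speed of finished below 0.05 m/s), for 0.2 s.
2. the plain beech roller lies fully down in the V, its end against the end stop (x of blank_center in the frame of seat between -0.003 and 0.004 m and y of blank_center in the frame of seat between -0.0025 and 0.0025 m and z of blank_center in the frame of seat between -0.003 and 0.0025 m and angle between the x axis of blank_center and the x axis of seat, either way round below 0.05 rad), for 0.2 s.
At the end, for the whole second after the job is handed in: Red-banded roller at rest in the basket. Beech roller held in the V: within 2.5 mm of seated sideways and in height, end within 4 mm of the stop, axis within 0.05 rad, gripper on it (over 2 N), 3 to 80 N on each V side. Walnut roller, tape and cone within 30 mm of their starts (all of step 1 and all of step 2 and contact force between blank and vee_left between 3 and 80 N and contact force between blank and vee_right between 3 and 80 N and contact force between the fingers and blank above 2 N and linear speed of blank below 0.01 m/s and distance of each of tape_center, cone_center, walnut_center from where it was at the start of the episode below 0.03 m); the arm keeps its last pose, push and grip.
It fails at once if the finished roller falls from well above the basket's rim, or is thrown (faster than 1.6 m/s while not held) (linear speed of finished above 1.6 m/s and contact force between the fingers and finished below 0.1 N).
It fails at once if the plain roller is rammed or crushed into the V (over 80 N on a side) (contact force between blank and vee_left above 80 N or contact force between blank and vee_right above 80 N).
It fails at once if the walnut roller, the tape roll or the yarn cone is moved more than 30 mm (distance of any of tape_center, cone_center, walnut_center from where it was at the start of the episode above 0.03 m).
It also fails if it takes over 72 s, if anything falls off the work surface, if the arm or the gripper's body presses on something with over 40 N, if the wrist force passes 120 N, or if a joint passes its speed limit or range.

## Working session

There is one attempt and no reset: what is moved stays moved. The work goes in short steps, each a Python script; the robot and the scene stay as the last script left them, time stands still between calls to the robot, and variables do not carry over. Pictures are saved under pics/ and viewed, about 8 in all and at most 12, crops included, and the job is handed in when it is done.

```bash
mkdir -p pics; ls
cat > h.py <<'E'
import numpy as np, cv2
from workcell import bot
from scipy.spatial.transform import Rotation as Ro
def cam(n,save=None):
    c=bot.read_camera(n)
    if save: cv2.imwrite('pics/'+save,c['pixels'])
    return c
def KD(c): return np.array([[c['fx'],0,c['cx']],[0,c['fy'],c['cy']],[0,0,1.]]),np.array([c['k1'],0,0,0.])
def ray(c,uv):
    K,D=KD(c); p=cv2.undistortPoints(np.array(uv,float).reshape(-1,1,2),K,D).reshape(-1,2)
    R=np.array(c['R']);t=np.array(c['t'])
    d=np.c_[p,np.ones(len(p))]@R; return -R.T@t,d
def onplane(c,uv,z):
    o,d=ray(c,uv); return o+d*((z-o[2])/d[:,2])[:,None]
def proj(c,X):
    K,D=KD(c); R=np.array(c['R']);t=np.array(c['t'])
    return cv2.projectPoints(np.array(X,float).reshape(-1,1,3),cv2.Rodrigues(R)[0],t,K,D)[0].reshape(-1,2)
def down(yaw): # tool z down, tool x (jaw) at yaw
    c,s=np.cos(yaw),np.sin(yaw)
    return Ro.from_matrix(np.array([[c,s,0],[s,-c,0],[0,0,-1.]])).as_rotvec()
E
python3 - <<'E'
from h import *
for n in('scene','side'):
    c=cam(n,n+'0.png'); np.save(n+'0.npy',c,allow_pickle=True)
    R=np.array(c['R']);print(n,-R.T@np.array(c['t']),R[2],c['fx'],c['k1'])
print(bot.current_tool_rot(),Ro.from_rotvec(bot.current_tool_rot()).as_matrix(),bot.current_clock())
E
```

```text
pics
scene [1.13131645 0.14677339 1.14904326] [-0.52247054 -0.10524873 -0.84613666] 513.591749139283 0.010280161306546798
side [-0.2710083   0.87684417  0.96739256] [ 0.52737777 -0.59640008 -0.60512778] 611.1053046098649 0.03304149197477176
[-2.67151778e+00  1.65079169e+00  2.00449997e-03] [[ 4.47357155e-01 -8.94355278e-01 -4.60084003e-04]
 [-8.94353758e-01 -4.47357261e-01  1.68396431e-03]
 [-1.71188429e-03 -3.41855627e-04 -9.99998476e-01]] 0.1
```

View pics/scene0.png

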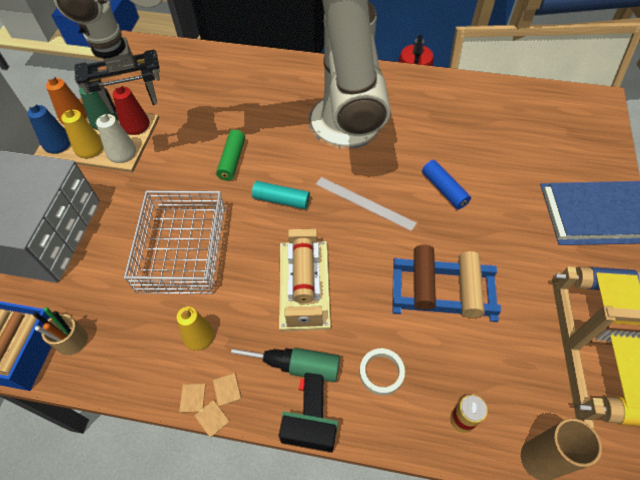

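View pics/side0.png

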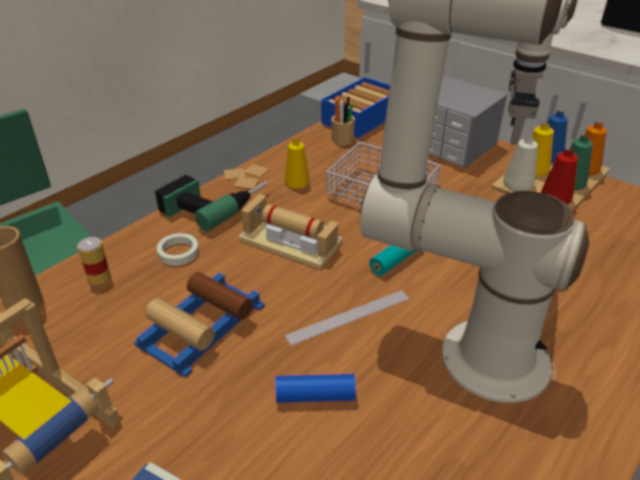

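Scene view: the finished roller is at about (303,268), with the guide (bush) at (304,315) and the stop at (302,238). The blank is at (471,285), the walnut at (425,276) and the basket at (178,243). The side view agrees. I'll get rough positions next, then close-up wrist views.

Run:
```python
from h import *
c=np.load('scene0.npy',allow_pickle=True).item()
np.set_printoptions(precision=4,suppress=True)
print('fin',onplane(c,[[303,268]],.067));print('stop/guide',onplane(c,[[302,238],[304,312]],.085))
print('rollers',onplane(c,[[471,285],[425,276]],.055))
print('basket rim TL TR BR BL',onplane(c,[[146,193],[222,193],[213,292],[128,291]],.085))
print('basket bottom',onplane(c,[[137,283]],.0))
j=onplane(c,[[303,268]],.067)[0]; r=onplane(c,[[448,281]],.05)[0]
# wrist camera pose in tool frame
w=cam('wrist'); T=Ro.from_rotvec(bot.current_tool_rot()).as_matrix();p=np.array(bot.current_ee_pos())
R=np.array(w['R']);o=-R.T@np.array(w['t']);print('wrist cam in tool',T.T@(o-p),T.T@R.T, w['fx'])
for yaw in(np.pi/2,-np.pi/2):
  for q in([j[0],j[1],.3],[r[0],r[1],.3]): print(yaw,bot.inverse_kinematics(q,down(yaw)))
```

```text
fin [[ 0.5632 -0.015   0.067 ]]
stop/guide [[ 0.4917 -0.0315  0.085 ]
 [ 0.6818  0.0124  0.085 ]]
rollers [[0.5314 0.3831 0.055 ]
 [0.5266 0.2747 0.055 ]]
basket rim TL TR BR BL [[ 0.4284 -0.4568  0.085 ]
 [ 0.3939 -0.2629  0.085 ]
 [ 0.6703 -0.2029  0.085 ]
 [ 0.7024 -0.396   0.085 ]]
basket bottom [[ 0.6432 -0.4256  0.    ]]
wrist cam in tool [-0.0008 -0.08   -0.1687] [[ 1.     -0.001  -0.0009]
 [ 0.0012  0.9593  0.2825]
 [ 0.0005 -0.2825  0.9593]] 347.6095087336986
1.5707963267948966 [-0.2411  0.085   1.5099 -0.      1.5467 -1.8119]
1.5707963267948966 [ 0.3653  0.2406  1.3356 -0.      1.5654 -1.2055]
-1.5707963267948966 [-0.2411  0.085   1.5099 -0.      1.5467  1.3297]
-1.5707963267948966 [ 0.3653  0.2406  1.3356 -0.      1.5654  1.9361]
```

Run:
```python
from h import *
bot.set_gripper(1.0)
for n,p,y in(('basket',[.52,-.32,.3],1.8),('jig',[.54,-.02,.25],1.8)):
    bot.goto(p,down(y)); bot.hold(.2); c=cam('wrist',n+'1.png'); np.save(n+'1.npy',c,allow_pickle=True)
a=cv2.imread('pics/basket1.png');b=cv2.imread('pics/jig1.png')
print(bot.current_clock(),bot.current_contact_force())
```

```text
4.0417 [-0.113225   -0.39877507  0.35006287]
```

View pics/basket1.png

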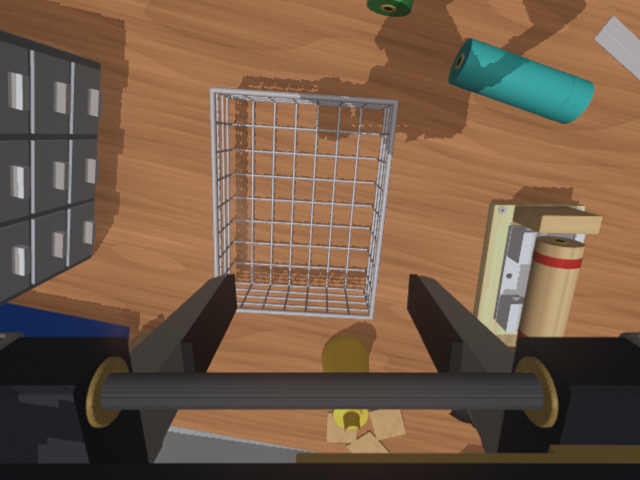

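View pics/jig1.png

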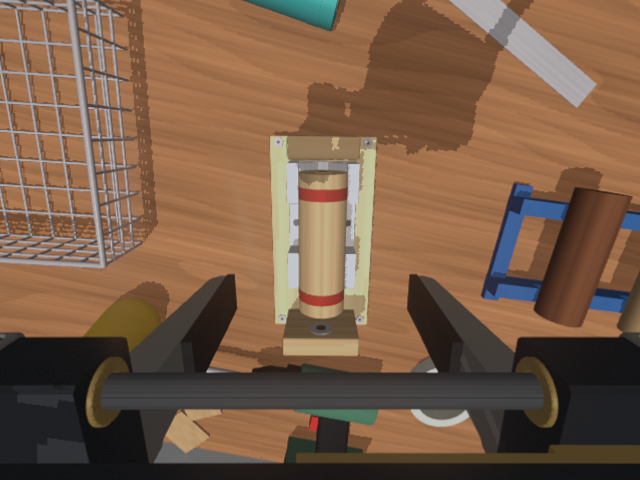

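Basket view: rim corners TL (212,90), TR (396,101), BR (371,317). Jig view: bands at rows ~196 and ~299, roller cols 299–346. The stop top is at rows 137–160 and the guide at 315–355. Base corners are (271,137), (376,137), (366,323) and (276,323).

Run:
```python
from h import *
np.set_printoptions(precision=4,suppress=True)
c=np.load('basket1.npy',allow_pickle=True).item()
P=onplane(c,[[212,90],[396,101],[371,317]],.085);print('rim',P,np.linalg.norm(P[1]-P[0]),np.linalg.norm(P[2]-P[1]),'centre',(P[0]+P[2])/2,'yaw',np.arctan2(*(P[2]-P[1])[1::-1]))
c=np.load('jig1.npy',allow_pickle=True).item()
P=onplane(c,[[279,142],[369,142],[281,319],[362,318]],.019)
print('screws',P,'yaws',[np.arctan2(*(P[b]-P[a])[1::-1]) for a,b in((0,2),(1,3))],'mid',P.mean(0))
hsv=cv2.cvtColor(c['pixels'],cv2.COLOR_BGR2HSV)
red=(((hsv[...,0]<5)|(hsv[...,0]>174))&(hsv[...,1]>170)&(hsv[...,2]>60)).astype(np.uint8)
red[:150]=0;red[330:]=0;red[:,:280]=0;red[:,365:]=0
n,l,s,ce=cv2.connectedComponentsWithStats(red)
B=[]
for i in range(1,n):
    if s[i,4]>100:
        print('band',s[i],ce[i]); B.append([s[i,0]+s[i,2]/2-.5,s[i,1]+s[i,3]/2-.5])
Q=onplane(c,B,.067+.02);print('bands',Q,'mid',Q.mean(0),'yaw',np.arctan2(*(Q[-1]-Q[0])[1::-1]))
print('stop face edge',onplane(c,[[323,160]],.0804),'guide face edge',onplane(c,[[321,314]],.0884))
print('roller ends (rows171,316)',onplane(c,[[323,172],[321,316]],.085))
```

```text
rim [[ 0.4235 -0.4566  0.085 ]
 [ 0.3912 -0.2704  0.085 ]
 [ 0.6372 -0.2297  0.085 ]] 0.18898001665324093 0.2493541486609792 centre [ 0.5304 -0.3432  0.085 ] yaw 0.1639773335252188
screws [[ 0.4797 -0.0828  0.019 ]
 [ 0.4573  0.0145  0.019 ]
 [ 0.6951 -0.0384  0.019 ]
 [ 0.6703  0.0629  0.019 ]] yaws [np.float64(0.2033242094359374), np.float64(0.22362336864828053)] mid [ 0.5756 -0.011   0.019 ]
band [301 294  38  12 291] [319.6254 299.8316]
bands [[ 0.6239 -0.0034  0.087 ]] mid [ 0.6239 -0.0034  0.087 ] yaw 0.0
stop face edge [[ 0.4838 -0.032   0.0804]] guide face edge [[0.6393 0.0018 0.0884]]
roller ends (rows171,316) [[ 0.4943 -0.0296  0.085 ]
 [ 0.6435  0.0027  0.085 ]]
```

```bash
cat >> h.py <<'E'
JY=.213; SEAT=np.array([.5572,-.0158]); ux=np.array([np.cos(JY),np.sin(JY)])
def xyz(xy,z): return [float(xy[0]),float(xy[1]),float(z)]
E
python3 - <<'E'
from h import *
g=SEAT+.006*ux; o=down(np.pi/2+JY)
bot.goto(xyz(g,.15),o); bot.line_to(xyz(g,.048),max_speed=.12); print(bot.current_contact_force())
bot.set_gripper(0.,20); print('open',bot.current_opening(),bot.current_contact_force())
bot.line_to(xyz(g,.2),max_speed=.15); print('open',bot.current_opening(),bot.current_contact_force())
b=[.530,-.343]; ob=down(np.pi/2+.164)
bot.goto(xyz(b,.2),ob); bot.line_to(xyz(b,.022),max_speed=.15); print(bot.current_contact_force())
bot.set_gripper(.8); bot.hold(.3); bot.line_to(xyz(b,.2),max_speed=.2)
cam('wrist','b2.png')
# rack view
bot.set_gripper(1.); bot.goto([.53,.33,.25],down(np.pi/2+.04)); bot.hold(.2)
c=cam('wrist','rack.png'); np.save('rack.npy',c,allow_pickle=True); print(bot.current_clock())
a=np.hstack([cv2.imread('pics/b2.png')[:360],cv2.imread('pics/rack.png')[:360]]); cv2.imwrite('pics/both.png',cv2.resize(a,(800,225),interpolation=cv2.INTER_AREA))
E
```

```text
[ 0.23163877 -0.10297617  0.01722196]
open 0.5391111230287149 [-0.06658293 -4.82673013  1.3299753 ]
open 0.5382720249244257 [-0.07715534  0.28049242 -2.64332097]
[-0.29213449 -0.15725457 -1.92952885]
15.025
```

View pics/both.png

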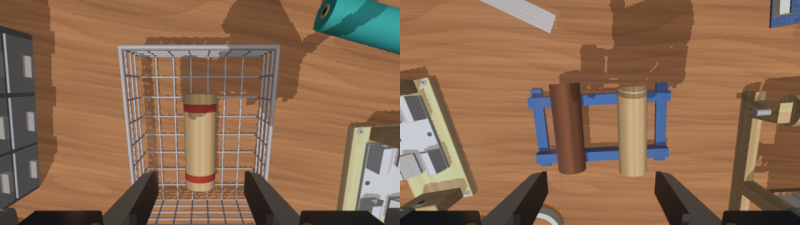

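View pics/rack.png

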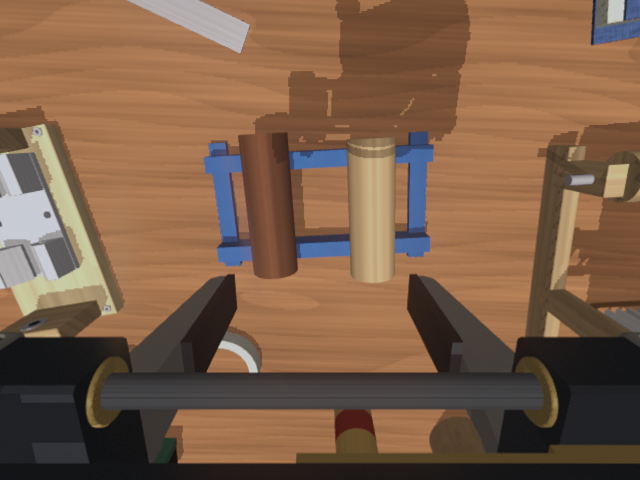

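The basket view shows the finished roller lying free in the basket. In the rack view the blank is at cols ~348–396, rows ~138–281, and the walnut is at cols ~240–297. Rail lines run from (206,157) to (433,146) and from (219,248) to (430,236). Next I'll measure the blank's axis.

Run:
```python
from h import *
np.set_printoptions(precision=4,suppress=True)
c=np.load('rack.npy',allow_pickle=True).item()
hsv=cv2.cvtColor(c['pixels'],cv2.COLOR_BGR2HSV)
for r in(180,210,270): print(r,hsv[r,336:406:6].tolist())
roi=(hsv[:,:,0]>=15)&(hsv[:,:,0]<=28)&(hsv[:,:,2]>110)
m=[]
for r in range(165,265,4):
    q=np.flatnonzero(roi[r,325:415])+325
    if len(q)>30: m.append([(np.percentile(q,1)+np.percentile(q,99))/2,r,q.max()-q.min()])
m=np.array(m);print(m[::4])
P=onplane(c,m[:,:2],.052); k=np.polyfit(P[:,0],P[:,1],1);print('axis y=',k,'yaw',np.arctan(k[0]))
E=onplane(c,[[371,139],[373,281]],.066);print('ends',E,np.linalg.norm(E[1]-E[0]),'mid',E.mean(0))
for a in([[206,157],[433,146]],[[219,248],[430,236]]):
    Q=onplane(c,a,.032);d=Q[1]-Q[0];print('rail',Q,'yaw',np.arctan2(-d[0],d[1]))
W=onplane(c,[[265,133],[274,277]],.066);print('walnut',W,W.mean(0))
```

```text
180 [[13, 131, 163], [13, 129, 164], [15, 110, 121], [17, 99, 163], [17, 97, 177], [18, 92, 197], [18, 89, 197], [21, 81, 198], [17, 93, 192], [17, 98, 172], [13, 129, 160], [12, 128, 163]]
210 [[13, 129, 174], [13, 128, 175], [13, 127, 143], [17, 100, 161], [17, 99, 175], [17, 92, 196], [19, 88, 198], [21, 81, 198], [17, 94, 193], [17, 96, 172], [13, 128, 175], [13, 127, 177]]
270 [[13, 128, 179], [13, 130, 177], [13, 131, 177], [17, 102, 150], [17, 100, 171], [17, 94, 193], [20, 86, 198], [21, 82, 198], [18, 95, 194], [17, 98, 171], [13, 129, 168], [13, 130, 169]]
[[371.  165.   46. ]
 [371.  181.   46. ]
 [371.5 197.   45. ]
 [371.5 213.   45. ]
 [372.  229.   44. ]
 [372.  245.   42. ]
 [372.5 261.   43. ]]
axis y= [0.0937 0.3346] yaw 0.0934280243933565
ends [[0.4517 0.3755 0.066 ]
 [0.6013 0.3894 0.066 ]] 0.15021116355712089 mid [0.5265 0.3824 0.066 ]
rail [[0.4774 0.2027 0.032 ]
 [0.4566 0.4474 0.032 ]] yaw 0.08493515660771386
rail [[0.581  0.2121 0.032 ]
 [0.5571 0.4569 0.032 ]] yaw 0.09727391457848894
walnut [[0.45   0.2722 0.066 ]
 [0.6006 0.2808 0.066 ]] [0.5253 0.2765 0.066 ]
```

```bash
cat >> h.py <<'E'
uy=np.array([-np.sin(JY),np.cos(JY)])
def F(f0,n=4):
    f=np.mean([(bot.hold(.03),bot.current_contact_force())[1] for _ in range(n)],0)-f0
    return np.array([f[:2]@ux,f[:2]@uy,f[2]])
E
python3 - <<'E'
from h import *
np.set_printoptions(precision=4,suppress=True)
g=np.array([.5265,.3839]); o=down(np.pi/2+.092)
bot.goto(xyz(g,.15),o); bot.line_to(xyz(g,.030),max_speed=.12); print(bot.current_contact_force())
bot.set_gripper(0.,40); print('open',bot.current_opening(),bot.current_contact_force())
bot.line_to(xyz(g,.2),max_speed=.15); print('open',bot.current_opening(),bot.current_contact_force())
s=SEAT+.012*ux
bot.goto(xyz(s,.2),down(np.pi/2+JY)); bot.line_to(xyz(s,.075),max_speed=.12); bot.hold(.3)
f0=np.mean([(bot.hold(.03),bot.current_contact_force())[1] for _ in range(5)],0); np.save('f0.npy',f0)
print('tare',f0,bot.current_clock(),bot.current_ee_pos())
c=cam('wrist','over.png'); np.save('over.npy',c,allow_pickle=True)
E
```

```text
[0.1396 0.3306 0.3257]
open 0.5371414600039068 [ 0.4538 -1.837   0.7684]
open 0.5356806966175921 [-0.0156 -0.1346 -1.9567]
tare [ 0.2297 -0.1333 -2.4373] 21.8417 [ 0.569  -0.0133  0.0751]
```

View pics/over.png

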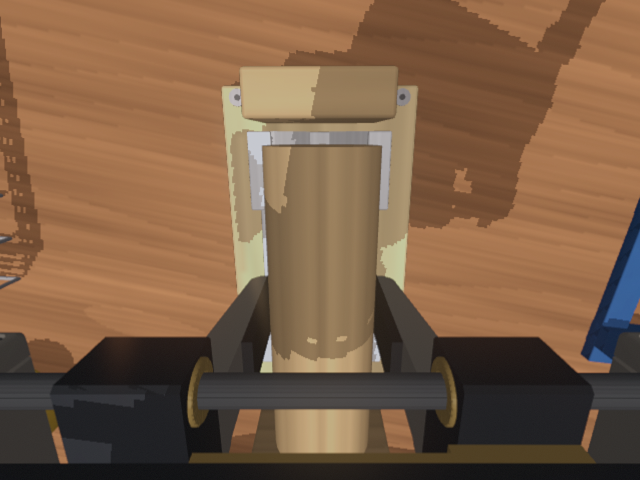

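Over-the-jig view: the blank's near end is at cols 264–381, row 146. The stop top is at cols 240–398 with its face edge at row ~119, and the V-block spans cols 248–391. I'll compute the lateral offset.

Run:
```python
from h import *
np.set_printoptions(precision=4,suppress=True)
c=np.load('over.npy',allow_pickle=True).item()
def loc(P): d=P[:,:2]-SEAT; return np.c_[d@ux,d@uy]*1e3
print('stop edge mm',loc(onplane(c,[[241,119],[397,119]],.0804)))
print('stop back top',loc(onplane(c,[[241,67],[397,67]],.0804)))
print('V block tops',loc(onplane(c,[[248,132],[391,132],[252,208],[388,208]],.056)))
print('screws',loc(onplane(c,[[237,97],[402,97]],.019)))
print('roller end',loc(onplane(c,[[264,148],[381,148]],.094)), 'top edge',loc(onplane(c,[[322,145]],.119)))
```

```text
stop edge mm [[-75.0764 -35.0803]
 [-74.9936  34.391 ]]
stop back top [[-96.14   -33.6618]
 [-96.0632  33.1137]]
V block tops [[-69.7515 -37.2387]
 [-69.6624  36.6931]
 [-29.8014 -37.4906]
 [-29.7061  37.2597]]
screws [[-90.2335 -50.1035]
 [-90.1166  49.2715]]
roller end [[-63.0233 -23.2657]
 [-62.9631  25.6048]] top edge [[-64.8583   0.9272]]
```

Run:
```python
from h import *
np.set_printoptions(precision=3,suppress=True)
f0=np.load('f0.npy'); y=-.0008; z=.054
P=lambda x,y,z: xyz(SEAT+x*ux+y*uy,z)
bot.line_to(P(.012,y,z),max_speed=.1); print(F(f0))
while z>.044:
    z-=.0007; bot.line_to(P(.012,y,z),max_speed=.03); f=F(f0,2)
    print('z %.4f y %.4f'%(z,y),f,round(bot.current_opening(),4),np.array(bot.current_ee_pos())[2].round(4))
    if f[2]>4: break
    if abs(f[1])>1.5: y+=.0004*np.sign(f[1])
np.save('zy.npy',[z,y]); print(bot.current_clock())
```

```text
[ 0.43  -0.046  0.863]
z 0.0533 y -0.0008 [0.226 0.006 0.396] 0.5363 0.0535
z 0.0526 y -0.0008 [-0.533  0.593  0.741] 0.5356 0.0526
z 0.0519 y -0.0008 [0.167 0.46  0.423] 0.5344 0.0519
z 0.0512 y -0.0008 [-1.12   0.443  0.619] 0.5346 0.0512
z 0.0505 y -0.0008 [-0.661 -0.596 -0.139] 0.5353 0.0505
z 0.0498 y -0.0008 [-1.031  0.219  0.574] 0.5367 0.0498
z 0.0491 y -0.0008 [-0.244  0.399  0.099] 0.5334 0.0491
z 0.0484 y -0.0008 [-0.271 -0.208  0.919] 0.5332 0.0486
z 0.0477 y -0.0008 [-2.226 -0.574  7.096] 0.5366 0.0483
25.2333
```

Run:
```python
from h import *
np.set_printoptions(precision=3,suppress=True)
f0=np.load('f0.npy'); z,y=np.load('zy.npy')
P=lambda x,y,z: xyz(SEAT+x*ux+y*uy,z)
z=.0490; x=.012; bot.line_to(P(x,y,z),max_speed=.03); b=F(f0); print(b)
x=.004; bot.line_to(P(x,y,z),max_speed=.03); print(F(f0))
while x>-.006:
    x-=.0007; bot.line_to(P(x,y,z),max_speed=.03); f=F(f0,3)
    e=np.array(bot.current_ee_pos()); print('x %.4f'%x,f,((e[:2]-SEAT)@ux).round(4))
    if f[0]-b[0]>5: break
while z>.044:
    z-=.0004; bot.line_to(P(x,y,z),max_speed=.03); f=F(f0,3); print('z %.4f'%z,f,np.array(bot.current_ee_pos())[2].round(4))
    if f[2]>11: break
bot.hold(.5); print(F(f0,8),bot.current_opening(),bot.current_clock()); np.save('fin.npy',[x,y,z])
c=cam('wrist','seat.png'); np.save('seat.npy',c,allow_pickle=True); cam('scene','sc2.png')
a=np.hstack([cv2.imread('pics/seat.png')[:,140:500],cv2.imread('pics/sc2.png')[100:400,120:520][:,:]  if 0 else cv2.resize(cv2.imread('pics/sc2.png')[140:400,110:510],(440,480))]); cv2.imwrite('pics/fin.png',a)
```

```text
[ 0.488 -0.299  2.419]
[-0.557 -0.445  0.863]
x 0.0033 [ 0.052 -0.734  0.335] 0.0033
x 0.0026 [ 0.303 -0.212  0.223] 0.0026
x 0.0019 [0.19  0.247 0.394] 0.0019
x 0.0012 [-0.293  0.356  0.486] 0.0012
x 0.0005 [ 1.92   0.693 -0.045] 0.0009
x -0.0002 [ 5.337  1.144 -0.95 ] 0.0009
x -0.0009 [ 6.735  1.38  -1.391] 0.0009
z 0.0486 [ 6.776  1.592 -0.446] 0.0494
z 0.0482 [6.33  1.814 0.442] 0.0491
z 0.0478 [5.604 1.978 1.641] 0.0489
z 0.0474 [4.981 2.09  2.555] 0.0487
z 0.0470 [4.952 2.23  3.944] 0.0484
z 0.0466 [4.21  2.515 7.882] 0.0483
z 0.0462 [ 3.156  2.911 10.538] 0.0483
z 0.0458 [ 1.497  3.005 12.903] 0.0483
[ 1.736  3.111 12.919] 0.5363874364128344 32.1833
```

View pics/fin.png

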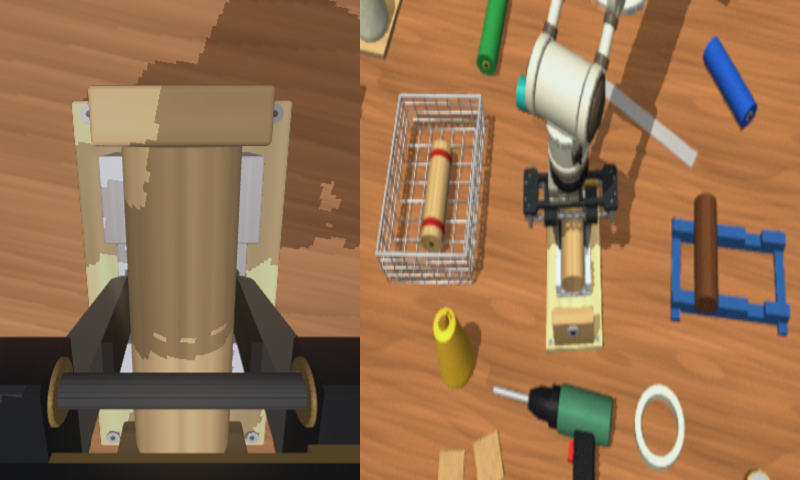

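The final view shows the roller end (row ~147) against the stop and the roller sitting in the saddles. The finished roller is in the basket, and the walnut, cone and tape look undisturbed. The press reads 12.9 N, so I'm handing in.

Run:
```python
from h import *
print(F(np.load('f0.npy'),4),bot.current_ee_pos()); bot.job_done()
```

```text
[ 1.48853466  3.5138111  12.66361266] [ 0.55836725 -0.01680417  0.04825266]
the job is handed in; nothing more can be done
```

I handed the job in at about 32 s of the 72 s limit, with the beech roller held and pressed in the V. The interface gives no verdict, so what follows is from my own readings.

- **Finished roller:** I released it a few mm above the basket floor. The wrist and scene pictures both show it lying free in the basket.
- **Beech roller position:** The end met the stop with the TCP within about 1 mm of the estimated seat. The fingertips ended at 48.3 mm, against 48.4 mm expected for a fully seated roller.
- **Press:** The last reading was 12.7 N down, 1.5 N along the V and a 3.5 N sideways residual. By estimate that is about 6 to 12 N on each V side; I could not measure the sides separately.
- **Walnut, tape and cone:** They look undisturbed in the last scene picture. I did not measure their positions again.

One check disagreed slightly: before lowering, the picture put the roller about 1.4 mm off to the side of the jig. I shifted it 0.8 mm. It then went down into the V with almost no side force, which rose to about 3 N only under the final press.

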